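Slide a loaded bottle crate into its rack bay and bar it

TASK

Carry the small blue crate with its four mushroom bottles by its steel handle to the low rack bay and slide it in from the open mouth, its side flanges in the bay's two slots, until it is fully home against the rear stop. Then swing the retaining bar all the way shut across the mouth. Keep the four bottles upright in the crate, and leave the empty bottle, the spray bottle and the bowl where they are.

Things in the scene. Friction and masses are not known exactly. Their poses are not given: they have to be found in the camera images.
- tray: small blue plastic crate with a steel handle, 150 mm long (its x), 120 mm wide (its y), walls 55 mm high. A flange along each long side (14 mm wide, 6 mm thick, underside 20 mm above the crate's underside) makes it 148 mm wide. Starts flat on the bench, four bottles in it, 0.5 to 0.85 kg in all. Origin: centre of the underside, z up; its x starts within 0.7 rad of the bay's x. Fully home its origin is at (2, 0, 25) mm of the bay's frame
- tray_handle (a point): centre of the crate's flat steel handle bar, spanning the crate's y over its middle: 14 mm thick in the crate's x, 122 mm long in y, 18 mm high, this point 121 mm above the crate's underside. Only its two end straps (y = +-58.5 mm) and the bottles, to 76 mm, stand above the crate's walls
- holder: rust-brown steel rack bay fixed on the bench, 205 mm deep (its x), 166 mm wide (its y), 66 mm high, open above, mouth to its own -x, rear stop at +x. Origin: centre of its foot on the bench, z up. On each side a runner (top 45 mm up, y = +-64 to +-77 mm) with a lip over it (underside 59 mm up) makes a slot 14 mm high; 154 mm between the side cheeks leaves the flanges 3 mm each side
- bay_mouth (a point): middle between the two slot entrances, at (-62, 0, 45) mm of the bay's frame. The lips begin here and run to the rear; in front, to x = -110 mm, the runners lie open above, between side guides flared outward, so the leading flange ends can be set down there and then slid in. A crate cannot enter the slots from above
- bay_stop (a point): middle of the rear stop's face, at (77.5, 0, 45) mm of the bay's frame: the crate's rear edge touches it when fully home
- latch (a joint): retaining bar, a steel arm on a vertical pivot at the bay's left (+y) front corner: 0 = shut, across the mouth along the bay's -y, at a stop; grows as it opens, clockwise seen from above (1.57 = along the bay's -x; 2.7 = open stop). Stays where left; 0.5 N at the knob moves it. Arm 12 mm wide, 66 to 78 mm above the bench, 103 mm long. Shut, it lies 5 mm or more in front of a crate that is home
- latch_pivot (a point): pivot of the retaining bar, at (-88, 102, 66) mm of the bay's frame
- latch_knob (a point): point on the axis of the upright black round knob on the retaining bar, 90 mm from the pivot, 18 mm across; knob from 76 to 122 mm above the bench, this point 108 mm
- bottle0: one of four small round culture bottles with a tuft of dark mushroom caps, standing loose in the tray's front right compartment (right is the tray's -y, front its -x). 44 mm across, 58 mm to the mouth, 72 mm with the tuft, about 70 g. Origin at the centre of its underside, z up
- bottle1: one of four small round culture bottles with a tuft of dark mushroom caps, standing loose in the tray's front left compartment (right is the tray's -y, front its -x). 44 mm across, 58 mm to the mouth, 72 mm with the tuft, about 70 g. Origin at the centre of its underside, z up
- bottle2: one of four small round culture bottles with a tuft of dark mushroom caps, standing loose in the tray's rear right compartment (right is the tray's -y, front its -x). 44 mm across, 58 mm to the mouth, 72 mm with the tuft, about 70 g. Origin at the centre of its underside, z up
- bottle3: one of four small round culture bottles with a tuft of dark mushroom caps, standing loose in the tray's rear left compartment (right is the tray's -y, front its -x). 44 mm across, 58 mm to the mouth, 72 mm with the tuft, about 70 g. Origin at the centre of its underside, z up
- empty_bottle: bystander: one bare culture bottle with no tuft, 44 mm across, 58 mm high, standing on the bench. Origin at the centre of its underside
- mister: bystander: white spray bottle 64 mm across, 162 mm high, standing on the bench. Origin at the centre of its underside
- cap_bowl: bystander: steel bowl 110 mm across, 50 mm high, on the bench. Origin at the centre of its underside
Not all that is in view belongs to the job. What is shaped like the bottle0 but orange, pink or turquoise is not meant.

How it is judged:
By the outcome, as a careful person would: the job done as asked, in the order asked, and still so for the second after the job is handed in, with the robot touching nothing.
It also fails if it takes over 72 s, if anything falls off the work surface, if the arm or the gripper's body presses on something with over 40 N, if the wrist force passes 120 N, or if a joint passes its speed limit or range.

ROBOT

A 7-joint arm with a two-finger parallel gripper is mounted at the origin on the work surface. World frame = base frame: x ahead of the robot, y to its left, z up, the work surface at z = 0. Lengths are in mm, angles in degrees, forces in N, time in s.
With the tool pointing down it reaches from about 425 to 950 mm from the base axis. Payload 4.7 kg.
Tool frame: the origin (TCP) lies between the finger pads; the fingertips stand 22 mm ahead of it and the grasp point (between the pads) lies 3 mm ahead of it; z points along the fingers, x is the direction in which the jaws open and shut, and the axes are right-handed (so a half turn about z gives the same grasp; the last joint's range is limited). The gripper opens to 85 mm and grips with 20 to 120 N. Pads are 22 mm wide; open, the fingers measure 114 mm over their backs; the gripper's body (76 mm by 85 mm) begins 54 mm behind the grasp point. The pads swing forward as they close: fully open they stand 13 mm farther back than shut.
Start: joints at [-68.405, 26.849, -2.785, 87.806, 1.381, 65.374, -4.715], TCP at [266.421, 620.214, 253.335] pointing down, gripper open.
Joint ranges: [-148.3, 148.3], [-19.14, 114.17], [-79.39, 73.82], [5.75, 140.21], [-59.74, 239.74], [12.07, 113.84], [-152.46, 152.46]. Speed limits (degrees/s): [147.25, 147.25, 180, 180, 180, 180, 180].

INTERFACE

Orientations are given as a 3x3 rotation matrix whose columns are the frame's x, y, z axes.
In Python, from cell import bot, eyes gives the robot as it stands.
- The arm moves only by the tool carry_out, never from a script. Its argument "commands" is a list of rows, each a list of 7 numbers: the opening, from 0 (shut) to 1 (fully open), then the shift along the tool's x, y, z in units of 40 mm (1.0 is 40 mm), then the turn, a rotation vector about the tool's x, y, z in rad. In form: [[jaw, x, y, z, rx, ry, rz], ...]. A call has 1 to 10 rows; each row shifts and turns the commanded pose from where the row before left it, along the tool's axes as they then stand; what a row does not reach is not made up. A row lasts 1/8 s, in which the tool goes at most 62.5 mm and 10.7 degrees, less where a joint would pass 70% of its speed; a pose out of reach is approached as far as the arm can. A call is refused whole if a number of a shift passes 1 or a number of a turn 0.188, either way. A call with a gripper value outside its range is refused whole. The fingers move at their own pace and stop on an object; "squeeze" is the grip in N (left out, the last holds). Time passes only in rows, so rows that do not move let the fingers close. It gives the time, the measured TCP pose, the force and the opening at its end, in the units of the state.
- bot.get_obs(): the state, without advancing time (a new reading comes with each control period).
- eyes.read_camera(name): name is "scene" or "top" or "wrist"; returns a dict with "color" (400x640x3 uint8, blue, green, red), "vfov" (degrees; the focal length in pixels is half the picture's height over the tangent of half this angle, whatever the lens; pixels are square), "cx", "cy" (the principal point, pixels), "R" (3x3) and "t" (3): a world point X has camera coordinates R X + t. Camera axes: x right, y down, z forward; pixel columns grow to the right and rows downward; lengths in mm; the calibration is good to about 2 mm. A picture is of the moment at which its call begins. There is no depth.
- bot.finish_job(): hands the job in, once; it reports no verdict.
The state is a dict: "t": time; "qpos": joint angles; "qd": joint speeds; "joint_efforts": joint torques, N m; "tcp_pos": TCP position; "tool_rot": TCP orientation; "contact_force": force on the tool from outside, world axes, zero at the start; "moment": the same for the moment, N m; "opening": finger opening in mm.
Only numpy, scipy, OpenCV 4.12 (cv2) and the standard library are available. Lean on these libraries where they do the work, as an engineer would, in place of code of your own. Each camera call takes 0.05 s, during which the arm holds its last target. There are 200 camera calls.

## Working session

There is one attempt and no reset: what is moved stays moved. The work goes in short steps, Python scripts to look and compute and a tool call to move; the robot and the scene stay as the last step left them, time stands still between calls to the robot, and variables do not carry over. Pictures are saved under pics/ and viewed, about 8 in all and at most 12, crops included, and the job is handed in when it is done.

Besides the shell and the picture viewer there is one more tool, called in YAML: its name, and indented under it one key for each argument. carry_out: Moves the arm, as the interface text tells. Its arguments: {"type":"object","properties":{"commands":{"type":"array","items":{"type":"array","items":{"type":"number"}}},"squeeze":{"type":"number"}},"required":["commands"]}

```bash
mkdir -p pics; ls; cat > h.py <<'E'
import numpy as np, cv2
from cell import bot, eyes
def cam(n,save=None):
    c=eyes.read_camera(n); c['f']=200/np.tan(np.radians(c['vfov'])/2); c['R']=np.array(c['R']);c['t']=np.array(c['t'])
    if save: cv2.imwrite('pics/'+save,c['color'])
    return c
def ray(c,u,v,z):
    d=c['R'].T@np.array([(u-c['cx'])/c['f'],(v-c['cy'])/c['f'],1]); o=-c['R'].T@c['t']
    return o+d*(z-o[2])/d[2]
def proj(c,X):
    p=c['R']@np.array(X,float)+c['t']; return p[:2]/p[2]*c['f']+[c['cx'],c['cy']]
E
python3 - <<'E'
from h import *
a=cam('scene','s0.png');b=cam('top','t0.png')
for c in(a,b): print(c['color'].shape,c['vfov'],c['cx'],c['cy'],-c['R'].T@c['t'],c['R'])
import pickle;pickle.dump((a,b),open('c0.pkl','wb'))
print(bot.get_obs())
E
```

```text
pics
(400, 640, 3) 51.21117950365764 328.1529738456173 199.91774127006673 [1168.49627381 -188.85341186 1009.27967918] [[ 0.31579765  0.94876781  0.01055877]
 [ 0.80027156 -0.26035917 -0.54016528]
 [-0.50974236  0.17903281 -0.84149271]]
(400, 640, 3) 47.50941480727619 313.51881850922484 195.10114394077937 [ 494.08719573   -2.7318963  1365.57585596] [[ 1.06107617e-03 -9.99993188e-01 -3.53518802e-03]
 [-9.95449699e-01 -7.19399697e-04 -9.52857816e-02]
 [ 9.52825893e-02  3.62020732e-03 -9.95443681e-01]]
{'t': 0.1, 'qpos': array([-68.40477507,  26.8916481 ,  -2.78517162,  87.86632712,
         1.38018433,  65.37623639,  -4.71564475]), 'qd': array([-0.0333019 , -0.10160739, -0.08334927, -0.16773849,  0.14345616,
        0.02238181,  0.04551913]), 'joint_efforts': array([ 2.23664674e-04, -5.11516035e+01, -4.71598003e-02, -2.38390660e+01,
        1.07513389e-02,  4.39046096e-03, -1.46405320e-06]), 'tcp_pos': array([266.24650052, 619.74180067, 252.3826604 ]), 'tool_rot': array([[ 3.94729061e-01,  9.18797335e-01, -6.52173653e-04],
       [ 9.18795887e-01, -3.94729597e-01, -1.63189104e-03],
       [-1.75680938e-03,  4.49403486e-05, -9.99998456e-01]]), 'contact_force': array([ 0.97381719, -0.91621404, -0.56944043]), 'moment': array([-0.02920115, -0.00918198, -0.01488596]), 'opening': 85.33246618733469}
```

View pics/s0.png

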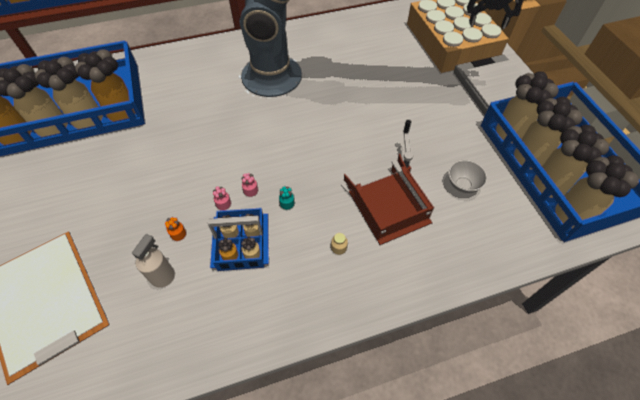

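View pics/t0.png

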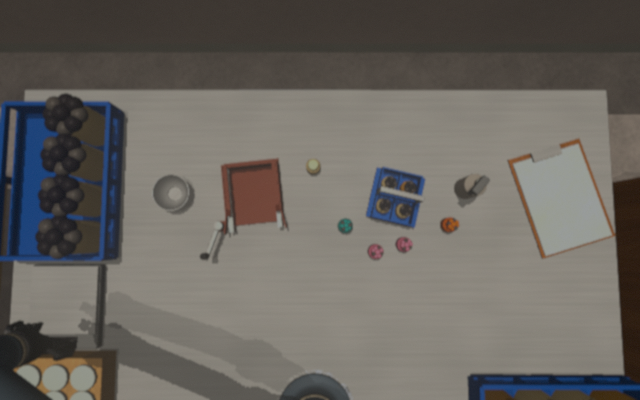

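Only one small blue crate (top ≈(396,197)) with a steel handle is present; the other blue crates are large. The orange, pink and turquoise bottles stand outside it and aren't meant. The rack bay is at top (253,195), mouth facing the robot, with the bar open towards (207,256). I'll confirm this in enlarged crops.

```bash
python3 - <<'E'
import pickle,cv2,numpy as np
a,b=pickle.load(open('c0.pkl','rb'))
def cr(c,x0,y0,w,h,k): return cv2.resize(np.clip(c['color'][y0:y0+h,x0:x0+w].astype(float)*1.3,0,255).astype('uint8'),None,fx=k,fy=k,interpolation=cv2.INTER_CUBIC)
L=np.vstack([cr(b,190,145,100,125,4)]);R=cr(b,350,145,100,125,4)
cv2.imwrite('pics/tc.png',np.hstack([L,R]))
cv2.imwrite('pics/sc.png',np.hstack([cr(a,200,195,80,85,5),cr(a,340,115,80,85,5)][:2]+[]))
cv2.imwrite('pics/sc.png',np.hstack([cr(a,200,195,80,135,4.4),cr(a,338,115,100,135,4.4)]))
E
```

```text
(no output)
```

View pics/tc.png

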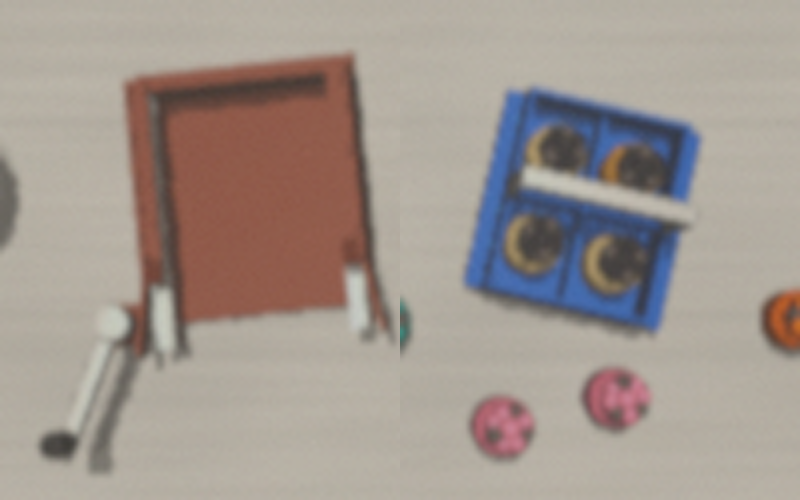

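View pics/sc.png

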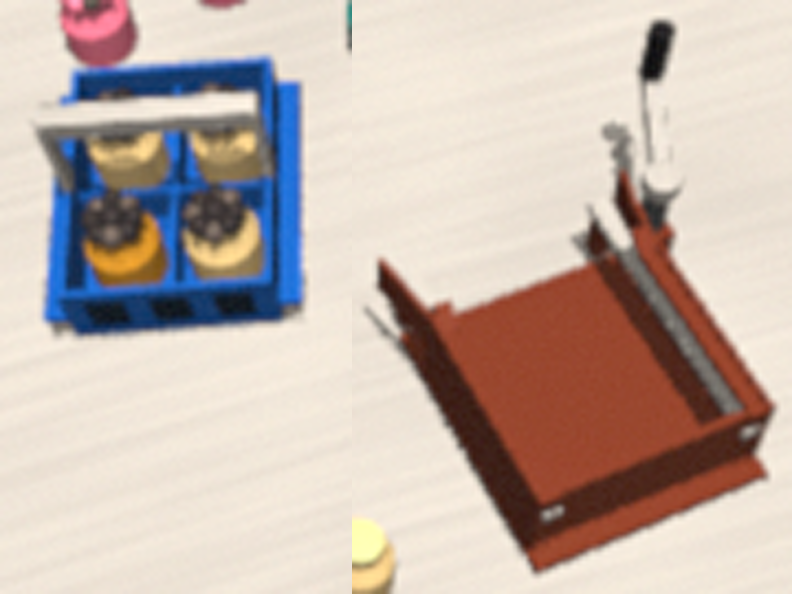

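The crops confirm it: the crate has four tufted bottles and a steel handle, and the bay mouth faces the robot with the bar open at front left. Next I'll measure from the masks.

```bash
cat > m.py <<'E'
import pickle
from h import *
a,b=pickle.load(open('c0.pkl','rb'))
np.set_printoptions(precision=1,suppress=True)
def comps(m,amin=6):
    n,l,s,c=cv2.connectedComponentsWithStats(m.astype('uint8')); return [(i,s[i],c[i],l==i) for i in range(1,n) if s[i][4]>=amin]
hsv=cv2.cvtColor(b['color'],cv2.COLOR_BGR2HSV).astype(int)
# handle in top view
sub=np.zeros((400,640),bool); sub[165:230,365:428]=1
blue=(hsv[...,0]>95)&(hsv[...,0]<130)&(hsv[...,1]>130)&sub
hull=np.zeros((400,640),'uint8'); cv2.fillConvexPoly(hull,cv2.convexHull(np.argwhere(blue)[:,::-1].astype(np.int32)),1)
h=(hsv[...,1]<60)&(hsv[...,2]>125)&(hull>0)
for i,s,c,m in comps(h): print('handle top',s,c)
big=max(comps(h),key=lambda r:r[1][4]); pts=np.argwhere(big[3])[:,::-1].astype(np.float32)
rect=cv2.minAreaRect(pts); print(rect,[ray(b,*p,130) for p in cv2.boxPoints(rect)])
W=np.array([ray(b,*p,130) for p in pts]); m=W.mean(0); v=np.linalg.svd(W-m)[2][0]; t=(W-m)@v
print('handle world',m,'mid',m+v*(t.max()+t.min())/2,'dir',np.degrees(np.arctan2(v[1],v[0])),'len',np.ptp(t))
# bay
rust=((hsv[...,0]<12)|(hsv[...,0]>172))&(hsv[...,1]>80)&(hsv[...,2]>25)
sb=np.zeros((400,640),bool); sb[150:240,210:295]=1
cs=max(comps(rust&sb),key=lambda r:r[1][4]); r=cv2.minAreaRect(np.argwhere(cs[3])[:,::-1].astype(np.float32)); print('rust',cs[1],r)
for uv,z in [((221.3,165.5),66),((278.3,158.8),66)]: print('rear corner',ray(b,*uv,z))
for n,uv,z in [('LrunF',(230.5,232.5),45),('RrunF',(280.5,228.5),45),('pivot',(218,225.5),78),('knob',(204.5,256),122)]: print(n,ray(b,*uv,z))
# scene
for n,uv,z in [('knob',(338+657/4.4-0,115+28/4.4),122),('pivot',(338+(660-352)/4.4,115+185/4.4),78)]: print(n,ray(a,uv[0]-(80 if n=='knob' else 0),uv[1],z))
print([x for x in dir(bot) if x[0]!='_'])
E
python3 m.py
```

```text
handle top [381 186  40  14 159] [399.6 192.7]
((400.3834228515625, 192.94300842285156), (40.51532745361328, 4.580878734588623), 14.74356460571289) [array([ 626.5, -180.5,  130. ]), array([ 638.7, -183.8,  130. ]), array([ 610.4, -290.3,  130. ]), array([ 598.3, -286.9,  130. ])]
handle world [ 619.2 -233.4  130. ] mid [ 618.7 -235.5  130. ] dir -103.75808419880013 len 110.04443812296711
rust [ 222  159   64   74 3158] ((250.04371643066406, 194.917724609375), (67.49075317382812, 62.28388214111328), 82.9834976196289)
rear corner [704.3 268.9  66. ]
rear corner [724.  104.1  66. ]
LrunF [511.4 242.6  45. ]
RrunF [523.1  97.7  45. ]
pivot [530.7 272.2  78. ]
knob [446.7 297.8 122. ]
knob [446.4 301.8 122. ]
pivot [537.1 271.2  78. ]
['MotionError', 'finish_job', 'get_obs']
```

carry_out:
  commands:
    - [1, -0.58, 0.92, -0.16, 0, 0, 0.1]
    - [1, -0.5, 0.97, -0.16, 0, 0, 0.1]
    - [1, -0.4, 1.0, -0.16, 0, 0, 0.1]
    - [1, -0.3, 1.0, -0.16, 0, 0, 0.1]
    - [1, -0.2, 1.0, -0.16, 0, 0, 0.1]
    - [1, -0.1, 1.0, -0.16, 0, 0, 0.1]
    - [1, 0, 1.0, -0.16, 0, 0, 0.1]
    - [1, 0.1, 1.0, -0.16, 0, 0, 0.1]
    - [1, 0.2, 1.0, -0.16, 0, 0, 0.1]
    - [1, 0.3, 1.0, -0.16, 0, 0, 0.1]

```text
t: 1.35
tcp_pos: [492.9, 268.8, 317.8]
tool_rot: [[0.987, 0.158, 0.0], [0.158, -0.987, 0.001], [0.0, -0.001, -1.0]]
contact_force: [0.3, -0.4, -0.4]
opening: 85.2
```

carry_out:
  commands:
    - [1, 0, 0, 0, 0, 0, 0]
    - [1, 0, 0, 0, 0, 0, 0]

```text
t: 1.6
tcp_pos: [491.7, 271.0, 317.3]
tool_rot: [[0.987, 0.164, -0.001], [0.164, -0.987, 0.001], [-0.0, -0.001, -1.0]]
contact_force: [-0.5, 0.5, -0.2]
opening: 85.3
```

```bash
python3 - <<'E'
from h import *
c=cam('wrist','w0.png');import pickle;pickle.dump(c,open('w0.pkl','wb'))
o=bot.get_obs();print(o['t'],o['tcp_pos'],o['tool_rot'],o['qpos'],o['contact_force']);print(c['vfov'],c['cx'],c['cy'],-c['R'].T@c['t'],c['R'])
for P in [(632,181,0),(619,-235,130),(533,272,78)]:print(proj(c,P))
E
```

```text
1.65 [491.35849345 271.70680478 317.13834035] [[ 9.86260817e-01  1.65193816e-01 -7.77011423e-04]
 [ 1.65194295e-01 -9.86260862e-01  5.98168106e-04]
 [-6.67522283e-04 -7.18307620e-04 -9.99999519e-01]] [-46.54357639  13.26242189  16.21751858  99.57277749  -4.02607386
  67.74539822 -19.69992788] [ 0.07934178 -0.03588015  0.67973347]
59.076118616785806 317.5840237259776 196.47091092346082 [481.37235816 336.50734983 438.37305294] [[ 9.86435315e-01  1.64150443e-01  3.72189919e-05]
 [ 1.58479994e-01 -9.52418709e-01  2.60351096e-01]
 [ 4.27721958e-02 -2.56813617e-01 -9.65514011e-01]]
[410.05529941 239.94681237]
[350.44713325 577.19825527]
[356.395053   173.17605442]
```

View pics/w0.png

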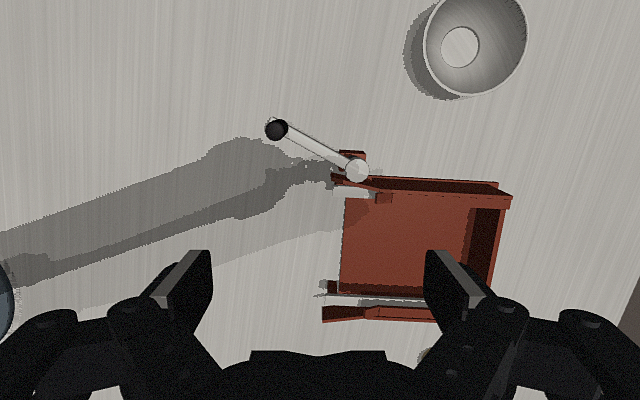

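The wrist view shows the bay (340–510, 175–320) partly hidden by a finger, the pivot at (357,170) (predicted (356,173), agreeing) and the knob at (277,128). I'll shift for a clear view.

carry_out:
  commands:
    - [1, 0.4, 0.7, -0.1, 0, 0, 0]
    - [1, 0.5, 0.9, -0.1, 0, 0, 0]
    - [1, 0.3, 0.6, -0.1, 0, 0, 0]
    - [1, 0, 0, 0, 0, 0, 0]
    - [1, 0, 0, 0, 0, 0, 0]

```text
t: 2.28
tcp_pos: [552.7, 194.1, 328.8]
tool_rot: [[0.986, 0.167, -0.001], [0.167, -0.986, 0.001], [-0.001, -0.001, -1.0]]
contact_force: [-0.7, 0.1, 0.3]
opening: 85.3
```

```bash
python3 - <<'E'
from h import *
c=cam('wrist','w1.png');import pickle;pickle.dump(c,open('w1.pkl','wb'))
o=bot.get_obs();print(o['t'],o['tcp_pos'],o['tool_rot'])
cv2.imwrite('pics/w1c.png',cv2.resize(c['color'][20:320,200:560],None,fx=2,fy=2))
E
```

```text
2.325 [552.62349715 194.31159506 328.82333712] [[ 9.85844198e-01  1.67659011e-01 -1.29331900e-03]
 [ 1.67660071e-01 -9.85844574e-01  7.59374148e-04]
 [-1.14769560e-03 -9.65462553e-04 -9.99998875e-01]]
```

View pics/w1c.png

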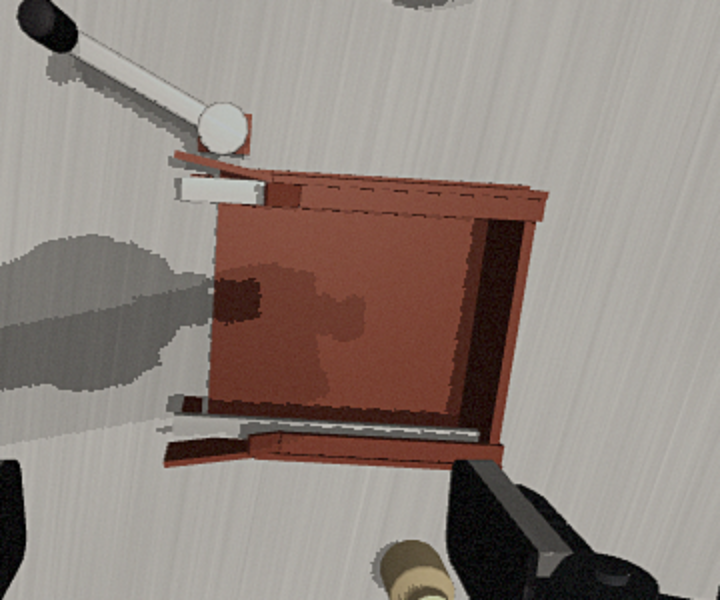

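The crop shows the pivot cap at (222,128), the left runner's open end at (178–264, 179–203), the right runner's line at (172,418)–(478,437), and the rear wall's outer top corners at (548,192) and (502,466).

```bash
python3 - <<'E'
from h import *;import pickle
np.set_printoptions(precision=1,suppress=True)
c=pickle.load(open('w1.pkl','rb'))
R=lambda u,v,z:ray(c,200+u/2,20+v/2,z)
hsv=cv2.cvtColor(c['color'],cv2.COLOR_BGR2HSV).astype(int)
# features: name,(crop px), z, bay xy
F=[('Lrun inner front',(177,201),45,(-110,64)),('Rear L top',(548,192),66,None),('Rear R top',(502,466),66,None),
('Llip front inner',(265,207),66,(-62,64)),('Lcheek',(270,172),66,None),('Rlip front outer',(250,456),66,None),('Rlip front inner',(282,433),66,None),('pivot',(222,128),78,(-88,102)),('knob',(38,18),122,None),
('Rrun front out',(172,437),45,None),('Rrun fr in',(172,419),45,None)]
P={}
for n,uv,z,B in F: P[n]=R(*uv,z); print(n,P[n],B)
for o,yaw in [((632.5,181),6.8)]:
  y=np.radians(yaw);Q=np.array([[np.cos(y),-np.sin(y)],[np.sin(y),np.cos(y)]])
  for n in P: print(n,Q.T@(P[n][:2]-o))
# projected check of known points at candidate
v=(P['Rear L top']-P['Rear R top'])[:2]; print('width',np.linalg.norm(v),'yaw',np.degrees(np.arctan2(-v[0],v[1])))
for u0,u1,z in [((300,180),(540,192),66),((300,208),(520,219),66),((280,433),(490,447),66),((260,459),(470,467),66),((200,418),(478,432),45)]:
  d=(R(*u1,z)-R(*u0,z))[:2];print('line yaw',np.degrees(np.arctan2(d[1],d[0])),R(*u0,z))
E
```

```text
Lrun inner front [513.1 233.6  45. ] (-110, 64)
Rear L top [708.  272.6  66. ] None
Rear R top [725.6 116.   66. ] None
Llip front inner [561.4 239.7  66. ] (-62, 64)
Lcheek [560.8 258.   66. ] None
Rlip front outer [578.3  97.4  66. ] None
Rlip front inner [594.1 114.7  66. ] None
pivot [532.5 275.1  78. ] (-88, 102)
knob [449.  304.2 122. ] None
Rrun front out [530.9  92.8  45. ] None
Rrun fr in [529.2 104.4  45. ] None
Lrun inner front [-112.3   66.4]
Rear L top [85.8 82. ]
Rear R top [ 84.7 -75.5]
Llip front inner [-63.7  66.8]
Lcheek [-62.1  84.9]
Rlip front outer [-63.7 -76.6]
Rlip front inner [-46.  -61.3]
pivot [-88.1 105.2]
knob [-167.6  144.1]
Rrun front out [-111.3  -75.5]
Rrun fr in [-111.6  -63.8]
width 157.5623938794505 yaw 6.404236947082995
line yaw 6.875386484224633 [577.1 256.6  66. ]
line yaw 6.849064431411057 [579.9 242.4  66. ]
line yaw 5.601239300611229 [593.  114.5  66. ]
line yaw 7.3186784036639265 [584.4  96.5  66. ]
line yaw 6.605904026057258 [545.9 107.9  45. ]
```

carry_out:
  commands:
    - [1, 0, 0.5, 0, 0, 0, 0]
    - [1, 0, 0.9, 0, 0, 0, 0]
    - [1, 0, 1, 0, 0, 0, 0]
    - [1, 0, 1, 0, 0, 0, 0]
    - [1, 0, 1, 0, 0, 0, 0]
    - [1, 0.1, 1, 0, 0, 0, 0]
    - [1, 0, 1, 0, 0, 0, 0]
    - [1, 0, 1, 0, 0, 0, 0]
    - [1, 0, 1, 0, 0, 0, 0]
    - [1, 0, 0.8, 0, 0, 0, 0]

```text
t: 3.58
tcp_pos: [617.5, -173.0, 329.3]
tool_rot: [[0.987, 0.163, -0.0], [0.163, -0.987, -0.001], [-0.0, 0.001, -1.0]]
contact_force: [0.0, -0.0, -0.0]
opening: 85.1
```

carry_out:
  commands:
    - [1, 0, 0, 0, 0, 0, 0.1]
    - [1, 0, 0, 0, 0, 0, 0.11]
    - [1, 0, 0, 0, 0, 0, 0.1]
    - [1, 0, 0, 0, 0, 0, 0.1]
    - [1, 0, 0, 0, 0, 0, 0]
    - [1, 0, 0, 0, 0, 0, 0]

```text
t: 4.32
tcp_pos: [617.9, -170.5, 329.3]
tool_rot: [[0.97, -0.241, -0.0], [-0.241, -0.97, 0.0], [-0.0, -0.0, -1.0]]
contact_force: [-0.1, 0.0, -0.2]
opening: 85.2
```

```bash
python3 - <<'E'
from h import *
c=cam('wrist','w2.png');import pickle;pickle.dump(c,open('w2.pkl','wb'))
o=bot.get_obs();print(o['t'],o['tcp_pos'],o['tool_rot'])
print(proj(c,(619,-235,130)))
E
```

```text
4.375 [ 617.9464049  -170.45394546  329.30306571] [[ 9.70399664e-01 -2.41504634e-01 -6.59599851e-05]
 [-2.41504624e-01 -9.70399660e-01  1.25059180e-04]
 [-9.42099187e-05 -1.05427745e-04 -9.99999990e-01]]
[334.28952467 238.48646799]
```

View pics/w2.png

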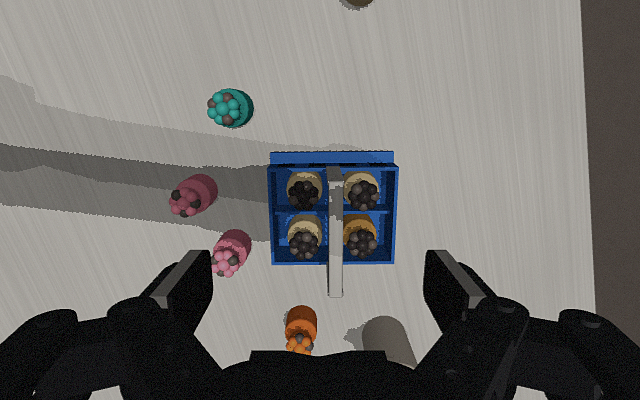

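The handle bar runs (334,168)–(336,297), nicely aligned with the image columns, and the crate below holds its four bottles upright. I'll measure the bar.

```bash
python3 - <<'E'
from h import *;import pickle
np.set_printoptions(precision=2,suppress=True)
c=pickle.load(open('w2.pkl','rb'));hsv=cv2.cvtColor(c['color'],cv2.COLOR_BGR2HSV).astype(int)
L=[];
for v in range(190,290,4):
  r=(hsv[v,315:355,1]<50)&(hsv[v,315:355,2]>85)
  u=np.flatnonzero(r); 
  if len(u): L.append((v,315+u.min(),315+u.max()))
print(L)
m=np.zeros((400,640),bool);m[160:300,326:345]=1
m&=(hsv[...,1]<60)&(hsv[...,2]>85)
for uv in [(334.5,184),(335.8,297)]: print(ray(c,*uv,130))
W=np.array([np.r_[ray(c,(a+b+1)/2,v,130)[:2],ray(c,b+1,v,130)[:2]-ray(c,a,v,130)[:2]] for v,a,b in L])
k=(np.hypot(W[:,2],W[:,3])<20); p=W[k][:,:2]; mu=p.mean(0); d=np.linalg.svd(p-mu)[2][0]; print('yaw dir',np.degrees(np.arctan2(d[1],d[0])),mu,d,np.hypot(W[k,2],W[k,3]).mean())
# blue outer wall/flange edge top: y=+74 flange edge
blue=(hsv[...,0]>95)&(hsv[...,0]<130)&(hsv[...,1]>120)
ys,xs=np.nonzero(blue[140:280,255:410]);print(xs.min()+255,xs.max()+255,ys.min()+140,ys.max()+140)
for uv,z in [((270,152),26),((394,152),26),((268,265),55),((395,264),55),((268,168),55),((397,165),55)]: print(uv,ray(c,*uv,z))
for v in range(155,300,12): print(v,hsv[v,324:348,2],hsv[v,324:348,1])
E
```

```text
[(190, np.int64(330), np.int64(341)), (194, np.int64(329), np.int64(342)), (198, np.int64(329), np.int64(342)), (202, np.int64(329), np.int64(342)), (206, np.int64(329), np.int64(342)), (210, np.int64(329), np.int64(342)), (214, np.int64(329), np.int64(341)), (218, np.int64(329), np.int64(342)), (222, np.int64(329), np.int64(342)), (226, np.int64(329), np.int64(342)), (230, np.int64(329), np.int64(342)), (234, np.int64(329), np.int64(342)), (238, np.int64(329), np.int64(354)), (242, np.int64(329), np.int64(342)), (246, np.int64(329), np.int64(342)), (250, np.int64(329), np.int64(354)), (254, np.int64(329), np.int64(342)), (258, np.int64(329), np.int64(342)), (262, np.int64(329), np.int64(342)), (266, np.int64(315), np.int64(354)), (270, np.int64(315), np.int64(354)), (274, np.int64(315), np.int64(354)), (278, np.int64(315), np.int64(354)), (282, np.int64(315), np.int64(354)), (286, np.int64(315), np.int64(354))]
[ 631.61 -182.18  130.  ]
[ 605.9  -297.47  130.  ]
yaw dir -103.11547963868534 [ 623.91 -221.16] [-0.23 -0.97] 13.281208789485767
267 398 151 264
(270, 152) [ 564.44 -149.72
[... 2020 characters left out ...]
 170 164 166 168 167 169 169 168 165 169 165
 114 152 155 155 151 152] [219 240  76  45  30  16  15  15  11  17  14  11  14  17  17  11  14  22
  22 205 204 196 198 203]
275 [168 176 154  67  35 147 163 167 164 162 164 165 167 169 166 168 165 156
 112 166 167 167 167 165] [15 12 13 11 15 14 16 14 12 13 12 12 14 14 12 14 12 11 16 14 15 12 12 12]
287 [166 169 179 127  46 140 161 165 162 162 161 167 166 164 168 163 166 156
 118 170 171 167 167 167] [12 11 11 12 33 16 10 12 13 13 13 15 12 16 15 13 14 20 17 14 18 15 15 14]
299 [158 162 163 166 168 168 168 168 170 164 168 169 159 168 169 166 164 167
 164 168 169 167 164 167] [13 16 13 12 11 14 14 14 12 11 11 12 16 15 17 15 11 15 14 14 12 14 14 15]
```

Three measurements agree on the handle: centre (619.3, −239.5), yaw about −13.5°. The TCP target is z ≈ 123.

carry_out:
  commands:
    - [1, 0.15, 0.55, 0.2, 0, 0, 0]
    - [1, 0.15, 0.6, 0.5, 0, 0, 0]
    - [1, 0.15, 0.5, 0.7, 0, 0, 0]
    - [1, 0, 0, 0.8, 0, 0, 0]
    - [1, 0, 0, 0.8, 0, 0, 0]
    - [1, 0, 0, 0.6, 0, 0, 0]
    - [1, 0, 0, 0.5, 0, 0, 0]
    - [1, 0, 0, 0.3, 0, 0, 0]
    - [1, 0, 0, 0, 0, 0, 0]

```text
t: 5.5
tcp_pos: [619.4, -238.5, 152.7]
tool_rot: [[0.97, -0.242, -0.001], [-0.242, -0.97, 0.0], [-0.001, -0.0, -1.0]]
contact_force: [-0.8, 0.4, 0.4]
opening: 85.6
```

```bash
python3 - <<'E'
from h import *
o=bot.get_obs();print(o['t'],o['tcp_pos'],o['tool_rot'],o['contact_force'])
R=o['tool_rot'];print(R.T@(np.array([619.3,-239.5,123])-o['tcp_pos'])/40)
E
```

```text
5.5 [ 619.38883328 -238.50516949  152.65027638] [[ 9.70195733e-01 -2.42320043e-01 -1.11152420e-03]
 [-2.42319744e-01 -9.70196363e-01  3.97923978e-04]
 [-1.17482169e-03 -1.16719886e-04 -9.99999303e-01]] [-0.81736547  0.41229831  0.44602644]
[0.00474288 0.0247542  0.74124896]
```

carry_out:
  commands:
    - [1, 0, 0.03, 0.3, 0, 0, 0]
    - [1, 0, 0, 0.3, 0, 0, 0]
    - [1, 0, 0, 0.14, 0, 0, 0]
    - [1, 0, 0, 0, 0, 0, 0]
    - [0.4, 0, 0, 0, 0, 0, 0]
    - [0.2, 0, 0, 0, 0, 0, 0]
    - [0, 0, 0, 0, 0, 0, 0]
    - [0, 0, 0, 0, 0, 0, 0]
    - [0, 0, 0, 0, 0, 0, 0]
    - [0, 0, 0, 0, 0, 0, 0]
  squeeze: 100

```text
t: 6.75
tcp_pos: [619.0, -239.6, 123.9]
tool_rot: [[0.97, -0.242, -0.001], [-0.242, -0.97, 0.001], [-0.001, -0.0, -1.0]]
contact_force: [-2.2, 1.0, 3.5]
opening: 12.3
```

carry_out:
  commands:
    - [0, 0, 0, 0, 0, 0, 0]
    - [0, 0, 0, 0, 0, 0, 0]
    - [0, 0, 0, 0, 0, 0, 0]
    - [0, 0, 0, 0, 0, 0, 0]

```text
t: 7.25
tcp_pos: [619.0, -239.6, 123.9]
tool_rot: [[0.97, -0.242, -0.001], [-0.242, -0.97, 0.001], [-0.001, -0.001, -1.0]]
contact_force: [-3.6, 1.7, 6.0]
opening: 12.0
```

carry_out:
  commands:
    - [0, 0, 0, -0.05, 0, 0, 0]
    - [0, 0, 0, -0.1, 0, 0, 0]
    - [0, 0, 0, -0.2, 0, 0, 0]
    - [0, 0, 0, -0.2, 0, 0, 0]
    - [0, 0, 0, -0.2, 0, 0, 0]
    - [0, 0, 0, -0.2, 0, 0, 0]
    - [0, 0, 0, -0.1, 0, 0, 0]
    - [0, 0, 0, -0.1, 0, 0, 0]
    - [0, 0, 0, 0, 0, 0, 0]
    - [0, 0, 0, 0, 0, 0, 0]

```text
t: 8.5
tcp_pos: [619.2, -239.7, 169.4]
tool_rot: [[0.97, -0.243, -0.001], [-0.243, -0.97, 0.0], [-0.001, -0.0, -1.0]]
contact_force: [-0.2, -1.0, -6.6]
opening: 12.5
```

```bash
python3 - <<'E'
from h import *
c=cam('scene','s1.png');import pickle
o=bot.get_obs();print(o['t'],o['tcp_pos'],o['tool_rot'],o['contact_force'],o['moment'],o['opening'])
w=cam('wrist');pickle.dump((c,w),open('w3.pkl','wb'))
A=cv2.resize(c['color'][150:300,120:320],None,fx=2,fy=2)
B=w['color'][100:400,:400]
cv2.imwrite('pics/c3.png',np.hstack([A,B]))
E
```

```text
8.55 [ 619.13063747 -239.69139169  169.31542781] [[ 9.70141286e-01 -2.42539658e-01 -6.32412737e-04]
 [-2.42539515e-01 -9.70141483e-01  2.94315851e-04]
 [-6.84913096e-04 -1.32142879e-04 -9.99999757e-01]] [ 0.64217196 -0.02666079 -5.82105325] [-0.07009196 -0.04914933 -0.06302729] 12.351998206422747
```

View pics/c3.png

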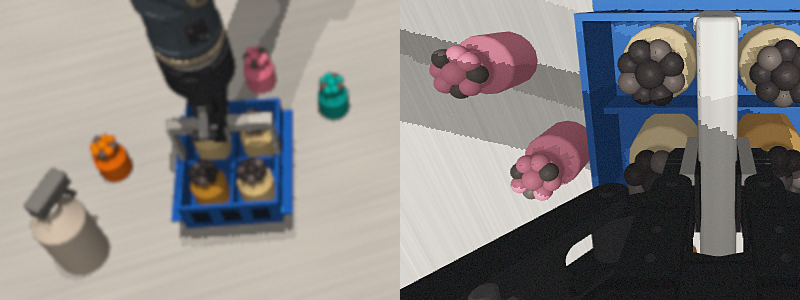

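The crate is lifted level (about 6 N) with all four bottles upright, and the bar is centred in the jaws with its far end at wrist pixel ≈(317,117). I'll get the crate's offset along the bar relative to the TCP and plan the carry.

```bash
python3 - <<'E'
from h import *;import pickle
np.set_printoptions(precision=2,suppress=True)
_,w=pickle.load(open('w3.pkl','rb'));o=bot.get_obs();T=o['tcp_pos'];R=o['tool_rot']
hsv=cv2.cvtColor(w['color'],cv2.COLOR_BGR2HSV).astype(int)
print(hsv[108:128,317,2],hsv[108:128,317,1])
for v in (135,160,185,200):
  r=np.flatnonzero((hsv[v,280:360,1]<40)&(hsv[v,280:360,2]>100))+280;print(v,r.min(),r.max(), (R.T@(ray(w,(r.min()+r.max()+1)/2,v,T[2]+6.1)-T)))
for v in (115,116,117,118,119): print(v,R.T@(ray(w,317.5,v,T[2]+6.1)-T))
# blue wall top edges
b=(hsv[...,0]>95)&(hsv[...,0]<130)&(hsv[...,1]>100)
for v in range(116,280,20):
  r=np.flatnonzero(b[v])
  if len(r): print('wall',v,r.min(),r.max(),R.T@(ray(w,r.min(),v,T[2]-123.9+55)-T),R.T@(ray(w,r.max()+1,v,T[2]-123.9+55)-T))
o0=np.array([630.9,183.0]);y=np.radians(6.8);Q=np.array([[np.cos(y),-np.sin(y)],[np.sin(y),np.cos(y)]])
for x in (-200,-160,2): print(x,o0+Q@[x,0])
E
```

```text
[204 218 113 114 115 111 109  91 108 156 201 209 215 222 230 235 232 232
 231 232] [166 174  97  40  16  18  14  20  14  11  10  10   8  10   9   5   7   8
   6   5]
135 296 337 [  0.05 -56.    -6.09]
160 297 337 [  0.22 -47.88  -6.09]
185 297 336 [  0.06 -39.46  -6.09]
200 297 337 [  0.23 -34.25  -6.1 ]
115 [  0.21 -62.28  -6.09]
116 [  0.21 -61.97  -6.09]
117 [  0.21 -61.66  -6.09]
118 [  0.21 -61.35  -6.09]
119 [  0.21 -61.04  -6.09]
wall 116 174 459 [-75.12 -58.93  68.96] [ 75.06 -59.03  68.85]
wall 136 176 457 [-75.15 -48.53  68.96] [ 75.09 -48.63  68.85]
wall 156 178 455 [-75.18 -37.82  68.96] [ 75.13 -37.93  68.85]
wall 176 181 453 [-74.66 -26.79  68.96] [ 75.17 -26.9   68.85]
wall 196 183 451 [-74.69 -15.43  68.96] [ 75.21 -15.53  68.85]
wall 216 185 449 [-74.72  -3.7   68.95] [75.25 -3.81 68.85]
wall 236 187 447 [-74.74   8.39  68.95] [75.29  8.28 68.85]
wall 256 189 445 [-74.77  20.86  68.95] [75.33 20.75 68.84]
wall 276 192 443 [-74.21  33.75  68.95] [75.38 33.64 68.84]
-200 [432.31 159.32]
-160 [472.03 164.06]
2 [632.89 183.24]
```

Crate in hand agrees with its sizes: width 150.2 mm, offset from the TCP about 0.5 mm, relative yaw about 0.1°. Next: lift, turn +20.8° and carry.

carry_out:
  commands:
    - [0, 0, 0, -0.2, 0, 0, 0]
    - [0, 0, 0, -0.3, 0, 0, 0]
    - [0, 0, 0, -0.4, 0, 0, 0]
    - [0, 0, 0, -0.4, 0, 0, -0.03]
    - [0, 0, 0, -0.3, 0, 0, -0.06]
    - [0, 0, 0, -0.2, 0, 0, -0.08]
    - [0, 0, 0, 0, 0, 0, -0.08]
    - [0, 0, 0, 0, 0, 0, -0.07]
    - [0, 0, 0, 0, 0, 0, -0.04]
    - [0, 0, 0, 0, 0, 0, 0]

```text
t: 9.85
tcp_pos: [619.4, -239.9, 242.3]
tool_rot: [[0.993, 0.115, 0.001], [0.115, -0.993, 0.0], [0.001, 0.0, -1.0]]
contact_force: [-0.2, -0.7, -6.4]
opening: 12.3
```

carry_out:
  commands:
    - [0, -0.07, -0.2, 0, 0, 0, 0]
    - [0, -0.13, -0.4, 0, 0, 0, 0]
    - [0, -0.2, -0.6, 0, 0, 0, 0]
    - [0, -0.2, -0.6, 0, 0, 0, 0]
    - [0, -0.2, -0.6, 0, 0, 0, 0]
    - [0, -0.2, -0.6, 0, 0, 0, 0]
    - [0, -0.2, -0.6, 0, 0, 0, 0]
    - [0, -0.2, -0.6, 0, 0, 0, 0]
    - [0, -0.2, -0.6, 0, 0, 0, 0]
    - [0, -0.2, -0.6, 0, 0, 0, 0]

```text
t: 11.1
tcp_pos: [521.8, -31.7, 241.8]
tool_rot: [[0.993, 0.116, -0.0], [0.116, -0.993, 0.001], [-0.0, -0.001, -1.0]]
contact_force: [0.6, 0.5, -6.0]
opening: 12.3
```

carry_out:
  commands:
    - [0, -0.2, -0.6, 0, 0, 0, 0]
    - [0, -0.2, -0.6, 0, 0, 0, 0]
    - [0, -0.2, -0.6, 0, 0, 0, 0]
    - [0, -0.2, -0.6, 0, 0, 0, 0]
    - [0, -0.2, -0.6, 0, 0, 0, 0]
    - [0, -0.2, -0.6, 0, 0, 0, 0]
    - [0, -0.2, -0.6, 0, 0, 0, 0]
    - [0, -0.2, -0.5, 0, 0, 0, 0]
    - [0, -0.1, -0.2, 0, 0, 0, 0]
    - [0, 0, 0, 0, 0, 0, 0]

```text
t: 12.35
tcp_pos: [432.4, 153.6, 241.9]
tool_rot: [[0.993, 0.116, 0.0], [0.116, -0.993, 0.0], [0.0, -0.0, -1.0]]
contact_force: [-0.7, 0.4, -6.0]
opening: 12.6
```

```bash
cat > b.py <<'E'
from h import *
np.set_printoptions(precision=2,suppress=True)
o0=np.array([630.9,183.0]);y=np.radians(6.8);Q=np.array([[np.cos(y),-np.sin(y)],[np.sin(y),np.cos(y)]])
def st():
    o=bot.get_obs();T=o['tcp_pos'];R=o['tool_rot']
    print('t',o['t'],'tcp',T,'bay',Q.T@(T[:2]-o0),'underside',T[2]-123.9,'yaw rel',np.degrees(np.arctan2(R[1,0],R[0,0]))-6.8,'tilt',R[:2,2],'F',o['contact_force'],'Fbay',Q.T@o['contact_force'][:2],'M',o['moment'],'op',o['opening'])
    return o
E
python3 -c "from b import *;st()"
```

```text
t 12.35 tcp [432.42 153.64 241.85] bay [-200.56   -5.65] underside 117.95213023301261 yaw rel -0.12932015309338052 tilt [0. 0.] F [-0.71  0.38 -6.01] Fbay [-0.66  0.46] M [-0.03 -0.04 -0.04] op 12.644860255347313
```

carry_out:
  commands:
    - [0, 0, -0.07, 0.2, 0, 0, 0]
    - [0, 0, -0.06, 0.4, 0, 0, 0]
    - [0, 0, 0, 0.5, 0, 0, 0]
    - [0, 0, 0, 0.5, 0, 0, 0]
    - [0, 0, 0, 0.4, 0, 0, 0]
    - [0, 0, 0, 0.2, 0, 0, 0]
    - [0, 0, 0, 0, 0, 0, 0]
    - [0, 0, 0, 0, 0, 0, 0]

```text
t: 13.35
tcp_pos: [433.0, 158.6, 154.2]
tool_rot: [[0.993, 0.114, 0.001], [0.114, -0.993, 0.001], [0.001, -0.0, -1.0]]
contact_force: [-0.0, -0.2, -6.5]
opening: 12.5
```

```bash
python3 - <<'E'
from b import *
st()
w=cam('wrist');s=cam('scene');t=cam('top')
import pickle;pickle.dump((w,s,t),open('w4.pkl','wb'))
A=cv2.resize(w['color'],None,fx=1.25,fy=1.25)[:320]
def cr(c,x0,y0): return cv2.resize(np.clip(c['color'][y0:y0+70,x0:x0+100]*1.3,0,255).astype('uint8'),(400,280),interpolation=cv2.INTER_CUBIC)
u=proj(t,(540,175,50)).astype(int);v=proj(s,(540,175,50)).astype(int)
cv2.imwrite('pics/c4.png',np.vstack([A,np.hstack([cr(t,u[0]-50,u[1]-35),cr(s,v[0]-50,v[1]-35)])]))
E
```

```text
t 13.35 tcp [432.98 158.62 154.2 ] bay [-199.41   -0.78] underside 30.29622616876793 yaw rel -0.23677259185829325 tilt [0. 0.] F [-0.02 -0.25 -6.5 ] Fbay [-0.05 -0.24] M [-0.06  0.01 -0.  ] op 12.494054931745508
```

View pics/c4.png

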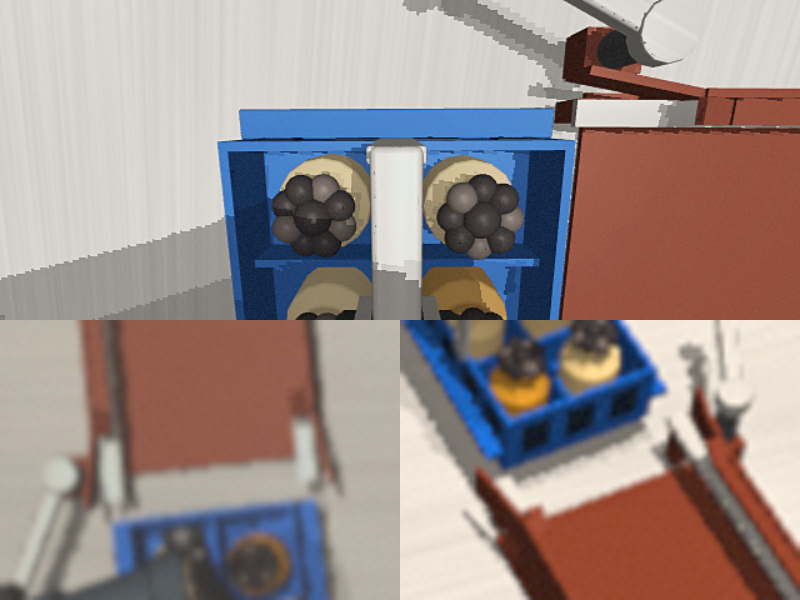

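The crate is level in front of the mouth. In the wrist view (×1.25) its left flange edge is at row ≈110 and the left runner's open top at rows 101–126, columns 560–697. I'll measure the lateral offset from this single image.

```bash
python3 - <<'E'
from b import *;import pickle
w,s,t=pickle.load(open('w4.pkl','rb'));o=bot.get_obs();T=o['tcp_pos'];R=o['tool_rot'];U=T[2]-123.9
f=lambda u,v,z:R.T@(ray(w,u,v,z)-T)
g=w['color'].astype(int).sum(2)
hsv=cv2.cvtColor(w['color'],cv2.COLOR_BGR2HSV).astype(int)
b=(hsv[...,0]>95)&(hsv[...,0]<130)&(hsv[...,1]>100)
for u in (200,260,320,380,430):
  v=np.flatnonzero(b[:,u]).min(); print('flange',u,v,f(u,v,U+26))
st=(hsv[...,1]<40)&(hsv[...,2]>150)
for u in range(464,556,10):
  v=np.flatnonzero(st[70:110,u])+70; print('runner',u,v.min(),v.max(),f(u,v.max()+1,45),f(u,v.min(),45)[:2]) if len(v) else 0
for u in (545,560,575,600,625): 
  c=np.flatnonzero(((hsv[60:110,u,0]<12)|(hsv[60:110,u,0]>172))&(hsv[60:110,u,1]>100))+60; print('rust',u,c[:40])
E
```

```text
flange 200 88 [-68.99 -73.71  97.86]
flange 260 87 [-33.41 -74.29  97.91]
flange 320 87 [  2.14 -74.3   97.95]
flange 380 87 [ 37.71 -74.31  98.  ]
flange 430 87 [ 67.37 -74.32  98.03]
runner 464 70 101 [ 93.05 -65.7  109.43] [ 90.98 -84.75]
runner 474 70 101 [ 99.36 -65.7  109.44] [ 97.15 -84.76]
runner 484 72 101 [105.67 -65.7  109.45] [103.46 -83.59]
runner 494 80 101 [111.98 -65.7  109.46] [110.26 -78.9 ]
runner 504 80 101 [118.29 -65.7  109.47] [116.47 -78.9 ]
runner 514 80 101 [124.61 -65.7  109.47] [122.69 -78.9 ]
runner 524 80 101 [130.92 -65.7  109.48] [128.9 -78.9]
runner 534 81 96 [136.75 -68.74 109.49] [135.21 -78.31]
rust 545 [ 67  68  69  70  71  72  73  74  75  76  77  78  79 102 103 104 105 106
 107 108 109]
rust 560 [ 70  71  72  73  74  75  76  77  78  79  80  81  82  83  84  85  86  87
  88  89  90  91  92  93  94  95  96  97  98  99 102 103 104 105 106 107
 108 109]
rust 575 [ 71  72  73  74  75  76  77  78  79  80  81  82  83  84  85  86  87  88
  89  90  91  92  93  94  95  96  97  98  99 102 103 104 105 106 107 108
 109]
rust 600 [ 71  72  73  74  75  76  77  78  79  80  81  82  83  84  85  86  87  88
  89  90  91  92  93  94  95  96  97  98  99 103 104 105 106 107 108 109]
rust 625 [ 71  72  73  74  75  76  77  78  79  80  81  82  83  84  85  86  87  88
  89  90  91  92  93  94  95  96  97  98  99 103 104 105 106 107 108 109]
```

The bay centre lies 1.5 mm further to the crate's left, and the yaw matches (rows constant). I'll correct the offset, lower 2 mm and slide in.

carry_out:
  commands:
    - [0, 0.1, -0.04, 0.05, 0, 0, 0]
    - [0, 0.2, 0, 0, 0, 0, 0]
    - [0, 0.3, 0, 0, 0, 0, 0]
    - [0, 0.3, 0, 0, 0, 0, 0]
    - [0, 0.3, 0, 0, 0, 0, 0]
    - [0, 0.2, 0, 0, 0, 0, 0]
    - [0, 0.2, 0, 0, 0, 0, 0]
    - [0, 0, 0, 0, 0, 0, 0]

```text
t: 14.5
tcp_pos: [496.4, 167.5, 151.7]
tool_rot: [[0.993, 0.114, 0.0], [0.114, -0.993, 0.0], [0.0, -0.0, -1.0]]
contact_force: [-0.4, 0.3, -6.6]
opening: 12.6
```

```bash
python3 -c "from b import *;st()"
```

```text
t 14.5 tcp [496.39 167.54 151.68] bay [-135.4     0.58] underside 27.783078283626622 yaw rel -0.228596295256291 tilt [0. 0.] F [-0.41  0.31 -6.56] Fbay [-0.37  0.36] M [-0.04  0.04 -0.02] op 12.55331313334087
```

carry_out:
  commands:
    - [0, 0.15, 0, 0, 0, 0, 0]
    - [0, 0.2, 0, 0, 0, 0, 0]
    - [0, 0.2, 0, 0, 0, 0, 0]
    - [0, 0.2, 0, 0, 0, 0, 0]
    - [0, 0.2, 0, 0, 0, 0, 0]
    - [0, 0.2, 0, 0, 0, 0, 0]

```text
t: 15.25
tcp_pos: [542.0, 172.9, 151.6]
tool_rot: [[0.993, 0.115, -0.0], [0.115, -0.993, 0.0], [-0.0, -0.0, -1.0]]
contact_force: [-0.0, -0.1, -6.0]
opening: 12.5
```

carry_out:
  commands:
    - [0, 0.2, 0, 0, 0, 0, 0]
    - [0, 0.2, 0, 0, 0, 0, 0]
    - [0, 0.2, 0, 0, 0, 0, 0]
    - [0, 0.2, 0, 0, 0, 0, 0]
    - [0, 0.2, 0, 0, 0, 0, 0]
    - [0, 0, 0, 0, 0, 0, 0]

```text
t: 16.0
tcp_pos: [581.9, 177.4, 151.7]
tool_rot: [[0.993, 0.114, 0.001], [0.114, -0.993, 0.0], [0.001, 0.0, -1.0]]
contact_force: [-1.0, 0.3, -6.8]
opening: 12.7
```

```bash
python3 -c "from b import *;st()"
```

```text
t 16.0 tcp [581.94 177.4  151.71] bay [-49.28   0.24] underside 27.805710845327695 yaw rel -0.2252692297679193 tilt [0. 0.] F [-1.04  0.33 -6.82] Fbay [-1.    0.45] M [-0.02  0.02  0.03] op 12.667938192101309
```

carry_out:
  commands:
    - [0, 0.2, 0, 0, 0, 0, 0]
    - [0, 0.2, 0, 0, 0, 0, 0]
    - [0, 0.2, 0, 0, 0, 0, 0]
    - [0, 0.2, 0, 0, 0, 0, 0]
    - [0, 0.2, 0, 0, 0, 0, 0]
    - [0, 0.1, 0, 0, 0, 0, 0]
    - [0, 0.06, 0, 0, 0, 0, 0]
    - [0, 0, 0, 0, 0, 0, 0]

```text
t: 17.0
tcp_pos: [627.3, 182.7, 151.6]
tool_rot: [[0.993, 0.115, -0.0], [0.115, -0.993, 0.0], [-0.0, -0.0, -1.0]]
contact_force: [0.1, 1.6, -5.6]
opening: 12.5
```

carry_out:
  commands:
    - [0, 0.04, 0, 0.04, 0, 0, 0]
    - [0, 0.04, 0, 0.02, 0, 0, 0]
    - [0, 0.04, 0, 0, 0, 0, 0]
    - [0, 0.04, 0, 0, 0, 0, 0]
    - [0, 0, 0, 0, 0, 0, 0]

```text
t: 17.62
tcp_pos: [633.1, 183.5, 149.3]
tool_rot: [[0.993, 0.115, -0.001], [0.115, -0.993, 0.0], [-0.001, -0.0, -1.0]]
contact_force: [-2.2, 0.6, -4.2]
opening: 12.3
```

```bash
python3 -c "from b import *;st()"
```

```text
t 17.625 tcp [633.14 183.53 149.27] bay [2.28 0.26] underside 25.367334525295803 yaw rel -0.2177835819983045 tilt [-0.  0.] F [-2.22  0.59 -4.17] Fbay [-2.13  0.85] M [-0.06  0.54 -0.09] op 12.28044692436651
```

carry_out:
  commands:
    - [0, 0.03, 0, 0, 0, 0, 0]
    - [0, 0.03, 0, 0, 0, 0, 0]
    - [0, 0.03, 0, 0, 0, 0, 0]
    - [0, 0, 0, 0, 0, 0, 0]
    - [0, 0, 0, 0, 0, 0, 0]

```text
t: 18.25
tcp_pos: [634.2, 183.9, 149.8]
tool_rot: [[0.993, 0.114, -0.007], [0.114, -0.993, 0.0], [-0.007, -0.001, -1.0]]
contact_force: [-11.2, -2.0, 4.0]
opening: 12.8
```

```bash
python3 -c "from b import *;st()"
```

```text
t 18.25 tcp [634.17 183.87 149.8 ] bay [3.35 0.48] underside 25.899639482715685 yaw rel -0.23197174227817818 tilt [-0.01  0.  ] F [-11.22  -2.     4.03] Fbay [-11.38  -0.66] M [-0.26  2.39 -0.24] op 12.777453325866526
```

It's against the rear stop: 11 N push and motion stopped at bay x ≈ 2–3 mm. I'll ease the push, open and check.

carry_out:
  commands:
    - [0, -0.04, 0, 0.01, 0, 0, 0]
    - [0, 0, 0, 0, 0, 0, 0]
    - [0.3, 0, 0, 0, 0, 0, 0]
    - [0.6, 0, 0, 0, 0, 0, 0]
    - [1, 0, 0, 0, 0, 0, 0]
    - [1, 0, 0, 0, 0, 0, 0]
    - [1, 0, 0, 0, 0, 0, 0]
    - [1, 0, 0, 0, 0, 0, 0]
    - [1, 0, 0, 0, 0, 0, 0]

```text
t: 19.38
tcp_pos: [635.6, 183.7, 148.9]
tool_rot: [[0.993, 0.115, -0.0], [0.115, -0.993, 0.0], [-0.0, -0.0, -1.0]]
contact_force: [-1.2, -0.8, -0.6]
opening: 85.5
```

```bash
python3 -c "from b import *;st()"
```

```text
t 19.375 tcp [635.63 183.65 148.85] bay [4.78 0.09] underside 24.952073592943464 yaw rel -0.20983135669759356 tilt [-0.  0.] F [-1.21 -0.82 -0.61] Fbay [-1.3  -0.67] M [-0.03  0.02 -0.04] op 85.53674131446333
```

carry_out:
  commands:
    - [1, 0, 0, -0.2, 0, 0, 0]
    - [1, 0, 0, -0.4, 0, 0, 0]
    - [1, 0, 0, -0.6, 0, 0, 0]
    - [1, 0, 0, -0.8, 0, 0, 0]
    - [1, 0, 0, -0.8, 0, 0, 0]
    - [1, 0, 0, -0.8, 0, 0, 0]
    - [1, 0, 0, -0.8, 0, 0, 0]
    - [1, 0, 0, -0.4, 0, 0, 0]
    - [1, 0, 0, 0, 0, 0, 0]
    - [1, 0, 0, 0, 0, 0, 0]

```text
t: 20.62
tcp_pos: [635.0, 183.6, 339.5]
tool_rot: [[0.993, 0.115, -0.002], [0.115, -0.993, -0.001], [-0.002, 0.0, -1.0]]
contact_force: [-0.5, 0.9, -0.0]
opening: 85.6
```

```bash
python3 - <<'E'
from b import *
st()
w=cam('wrist');s=cam('scene');import pickle;pickle.dump((w,s),open('w5.pkl','wb'))
S=cv2.resize(s['color'][110:250,330:450],None,fx=2,fy=2,interpolation=cv2.INTER_CUBIC)
S=cv2.copyMakeBorder(S,0,120,0,0,cv2.BORDER_CONSTANT)
cv2.imwrite('pics/c5.png',np.hstack([w['color'][:,90:640],S]))
print(proj(w,(533,275,78)))
E
```

```text
t 20.625 tcp [634.97 183.6  339.5 ] bay [4.11 0.11] underside 215.60040159377925 yaw rel -0.20790563169995124 tilt [-0. -0.] F [-0.52  0.93 -0.02] Fbay [-0.4   0.99] M [0.03 0.01 0.02] op 85.60606790709689
[228.59  64.16]
```

View pics/c5.png

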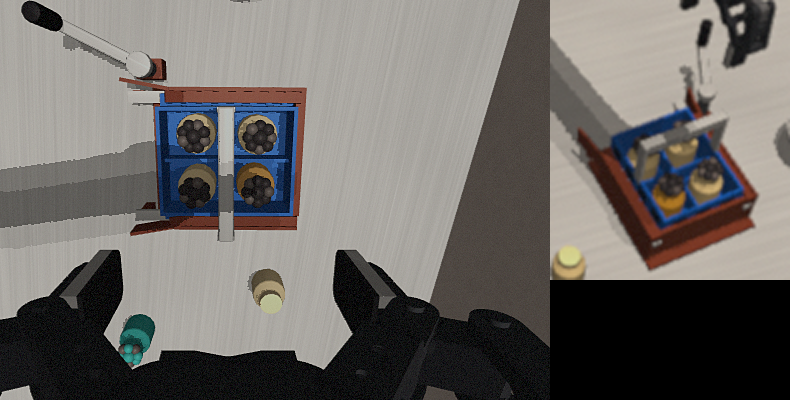

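All four bottles are upright in the crate, which sits in the bay behind the mouth. The bar is still open, knob at ≈(42,15) in the crop. I'll check the fit numerically and move above the knob.

carry_out:
  commands:
    - [1, -0.3, -0.24, 0, 0, 0, 0]
    - [1, -0.6, -0.5, 0, 0, 0, 0]
    - [1, -0.7, -0.6, 0, 0, 0, 0]
    - [1, -0.7, -0.6, 0.2, 0, 0, 0]
    - [1, -0.7, -0.6, 0.4, 0, 0, 0]
    - [1, -0.7, -0.6, 0.6, 0, 0, 0]
    - [0.7, -0.5, -0.4, 0.6, 0, 0, 0]
    - [0.5, -0.08, 0, 0.6, 0, 0, 0]
    - [0.5, 0, 0, 0.4, 0, 0, 0]
    - [0.5, 0, 0, 0, 0, 0, 0]
  squeeze: 25

```text
t: 21.98
tcp_pos: [448.7, 304.2, 227.9]
tool_rot: [[0.993, 0.115, -0.002], [0.115, -0.993, -0.002], [-0.002, 0.001, -1.0]]
contact_force: [1.1, -0.0, -0.3]
opening: 42.2
```

```bash
python3 - <<'E'
from b import *;import pickle
w,s=pickle.load(open('w5.pkl','rb'))
hsv=cv2.cvtColor(w['color'],cv2.COLOR_BGR2HSV).astype(int)
bl=(hsv[...,0]>95)&(hsv[...,0]<130)&(hsv[...,1]>100)
f=lambda u,v,z:Q.T@(ray(w,u,v,z)[:2]-o0)-[1.6,1.0]
for v in (125,140,170,190):
  r=np.flatnonzero(bl[v,230:400])+230; h=np.flatnonzero((hsv[v,300:335,1]<40)&(hsv[v,300:335,2]>100))+300
  print('walls',f(r.min(),v,80),f(r.max()+1,v,80),'bar',f((h.min()+h.max()+1)/2,v,155),h.min(),h.max())
o=st();T=o['tcp_pos'];R=o['tool_rot']
print('to knob',R.T@(np.array([448.5,304.5,113])-T)/40,o['qpos'])
c=cam('wrist','w6.png');print(proj(c,(448.5,304.5,122)))
g=cv2.cvtColor(c['color'],cv2.COLOR_BGR2GRAY)
E
```

```text
walls [-73.17  41.1 ] [76.12 40.67] bar [ 1.46 45.75] 308 323
walls [-72.98  25.32] [76.88 24.9 ] bar [ 1.41 33.09] 308 323
walls [-73.7  -7.3] [76.27 -7.7 ] bar [1.3  6.91] 308 323Traceback (most recent call last):
  File "<stdin>", line 8, in <module>
    return umr_minimum(a, axis, None, out, keepdims, initial, where)
ValueError: zero-size array to reduction operation minimum which has no identity
```

Crate x measures 1.3–1.7 mm against 2 for home, within the measurement error. Next, check the knob.

```bash
python3 - <<'E'
from b import *
o=st();T=o['tcp_pos'];R=o['tool_rot']
print('to knob',R.T@(np.array([448.5,304.5,113])-T)/40,o['qpos'])
c=cam('wrist','w6.png');print(proj(c,(448.5,304.5,122)),proj(c,(532.7,275,78)))
E
```

```text
t 21.975 tcp [448.71 304.24 227.89] bay [-166.55  141.96] underside 103.99023249620342 yaw rel -0.2238653081579498 tilt [-0. -0.] F [ 1.09 -0.05 -0.31] Fbay [ 1.07 -0.18] M [0.   0.01 0.03] op 42.22662510411738
to knob [ 0.   -0.01  2.87] [-49.22  15.97  12.96 108.27  -4.24  56.35 -27.81]
[316.85 203.15] [415.13 233.85]
```

View pics/w6.png

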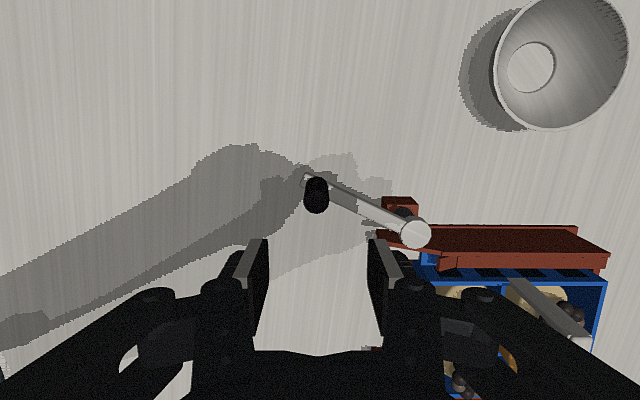

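The knob top is at (317,203), exactly as predicted and centred between the jaws. Lower and grip.

carry_out:
  commands:
    - [0.5, 0, 0, 0.4, 0, 0, 0]
    - [0.5, 0, 0, 0.7, 0, 0, 0]
    - [0.5, 0, 0, 0.7, 0, 0, 0]
    - [0.5, 0, 0, 0.6, 0, 0, 0]
    - [0.5, 0, 0, 0.4, 0, 0, 0]
    - [0.3, 0, 0, 0, 0, 0, 0]
    - [0, 0, 0, 0, 0, 0, 0]
    - [0, 0, 0, 0, 0, 0, 0]
    - [0, 0, 0, 0, 0, 0, 0]
    - [0, 0, 0, 0, 0, 0, 0]
  squeeze: 25

```text
t: 23.28
tcp_pos: [447.7, 305.0, 116.9]
tool_rot: [[0.993, 0.115, -0.003], [0.115, -0.993, 0.0], [-0.003, -0.0, -1.0]]
contact_force: [-5.2, 1.1, -3.0]
opening: 17.0
```

```bash
python3 - <<'E'
from b import *
o=st();T=o['tcp_pos'];P=np.array([532.7,275.0])
d=T[:2]-P;a0=np.arctan2(d[1],d[0]);r=np.hypot(*d);a1=np.radians(270+6.6)
print('r',r,'a0',np.degrees(a0),'sweep',np.degrees(a1-a0))
# arc with tool rotating k*bar angle; N rows
yaw=np.arctan2(o['tool_rot'][1,0],o['tool_rot'][0,0]);N=20
p=T[:2];q=yaw;da=(a1-a0)/N;dq=np.radians(90)/N
for i in range(N):
    n=P+r*np.array([np.cos(a0+da*(i+1)),np.sin(a0+da*(i+1))]);d=n-p
    x=np.array([np.cos(q),np.sin(q)]);yy=np.array([np.sin(q),-np.cos(q)])
    print(i,round(d@x/40,2),round(d@yy/40,2),round(-dq,3));p=n;q+=dq
E
```

```text
t 23.275 tcp [447.7  305.03 116.88] bay [-167.47  142.86] underside -7.0235243093477635 yaw rel -0.1761917450493815 tilt [-0.  0.] F [-5.21  1.1  -2.95] Fbay [-5.04  1.71] M [ 0.23  1.1  -0.1 ] op 16.95043167189746
r 90.15173998246911 a0 160.54286415204018 sweep 116.05713584795987
0 -0.09 0.21 -0.079
1 -0.09 0.21 -0.079
2 -0.08 0.21 -0.079
3 -0.08 0.22 -0.079
4 -0.07 0.22 -0.079
5 -0.07 0.22 -0.079
6 -0.06 0.22 -0.079
7 -0.06 0.22 -0.079
8 -0.05 0.22 -0.079
9 -0.05 0.22 -0.079
10 -0.04 0.22 -0.079
11 -0.04 0.23 -0.079
12 -0.03 0.23 -0.079
13 -0.02 0.23 -0.079
14 -0.02 0.23 -0.079
15 -0.01 0.23 -0.079
16 -0.01 0.23 -0.079
17 -0.0 0.23 -0.079
18 0.0 0.23 -0.079
19 0.01 0.23 -0.079
```

Gripped, with radius 90.15 mm about the pivot (given: 90). Now swing along the arc.

carry_out:
  commands:
    - [0, -0.09, 0.21, 0, 0, 0, -0.08]
    - [0, -0.09, 0.21, 0, 0, 0, -0.08]
    - [0, -0.08, 0.21, 0, 0, 0, -0.08]
    - [0, -0.08, 0.22, 0, 0, 0, -0.08]
    - [0, -0.07, 0.22, 0, 0, 0, -0.08]
    - [0, -0.07, 0.22, 0, 0, 0, -0.08]
    - [0, -0.06, 0.22, 0, 0, 0, -0.08]

```text
t: 24.15
tcp_pos: [448.8, 242.0, 116.9]
tool_rot: [[0.778, 0.629, -0.002], [0.629, -0.778, 0.0], [-0.001, -0.001, -1.0]]
contact_force: [-4.7, 2.4, -3.9]
opening: 17.2
```

```bash
cat > arc.py <<'E'
from b import *
o=st();T=o['tcp_pos'];P=np.array([532.7,275.0])
d=T[:2]-P;a0=np.arctan2(d[1],d[0])%(2*np.pi);r=np.hypot(*d);a1=np.radians(276.6)
print('r',r,'left',np.degrees(a1-a0))
yaw=np.arctan2(o['tool_rot'][1,0],o['tool_rot'][0,0]);N=max(1,round((a1-a0)/np.radians(5.8)))
p=T[:2];q=yaw;da=(a1-a0)/N;dq=.079
for i in range(N):
    n=P+90*np.array([np.cos(a0+da*(i+1)),np.sin(a0+da*(i+1))]);d=n-p
    x=np.array([np.cos(q),np.sin(q)]);yy=np.array([np.sin(q),-np.cos(q)])
    print(round(d@x/40,2),round(d@yy/40,2),end=' | ');p=n;q+=dq
E
python3 arc.py
```

```text
t 24.15 tcp [448.81 242.03 116.92] bay [-173.82   80.18] underside -6.977518864446239 yaw rel 32.15455618213961 tilt [-0.  0.] F [-4.66  2.36 -3.9 ] Fbay [-4.35  2.9 ] M [0.49 0.85 0.36] op 17.185040376954827
r 90.13579947825308 left 75.14763599521295
-0.05 0.22 | -0.05 0.22 | -0.05 0.22 | -0.04 0.22 | -0.04 0.22 | -0.03 0.22 | -0.03 0.23 | -0.02 0.23 | -0.02 0.23 | -0.01 0.23 | -0.01 0.23 | -0.0 0.23 | 0.0 0.23 |
```

carry_out:
  commands:
    - [0, -0.05, 0.22, 0, 0, 0, -0.08]
    - [0, -0.05, 0.22, 0, 0, 0, -0.08]
    - [0, -0.05, 0.22, 0, 0, 0, -0.08]
    - [0, -0.04, 0.22, 0, 0, 0, -0.08]
    - [0, -0.04, 0.22, 0, 0, 0, -0.08]
    - [0, -0.03, 0.22, 0, 0, 0, -0.08]
    - [0, -0.03, 0.23, 0, 0, 0, -0.08]
    - [0, -0.02, 0.23, 0, 0, 0, -0.08]
    - [0, 0, 0, 0, 0, 0, 0]

```text
t: 25.28
tcp_pos: [499.9, 191.2, 116.9]
tool_rot: [[0.254, 0.967, -0.0], [0.967, -0.254, -0.001], [-0.001, -0.0, -1.0]]
contact_force: [-2.7, -0.8, -3.3]
opening: 16.8
```

```bash
python3 arc.py
```

```text
t 25.275 tcp [499.86 191.16 116.86] bay [-129.16   23.62] underside -7.038017331934171 yaw rel 68.48758937045173 tilt [-0. -0.] F [-2.69 -0.83 -3.26] Fbay [-2.77 -0.51] M [-0.18  0.48  0.27] op 16.757767836998525
r 90.04293264005791 left 27.99244105257406
-0.01 0.22 | -0.01 0.22 | -0.01 0.22 | -0.0 0.22 | 0.0 0.22 |
```

carry_out:
  commands:
    - [0, -0.01, 0.22, 0, 0, 0, -0.08]
    - [0, -0.01, 0.22, 0, 0, 0, -0.08]
    - [0, -0.01, 0.22, 0, 0, 0, -0.08]
    - [0, 0, 0.22, 0, 0, 0, -0.08]
    - [0, 0, 0.2, 0, 0, 0, -0.06]
    - [0, 0, 0, 0, 0, 0, 0]

```text
t: 26.02
tcp_pos: [543.0, 185.6, 116.9]
tool_rot: [[-0.121, 0.993, 0.001], [0.993, 0.121, -0.001], [-0.001, 0.001, -1.0]]
contact_force: [-0.7, -1.8, -4.1]
opening: 17.3
```

```bash
python3 arc.py
```

```text
t 26.025 tcp [543.01 185.55 116.92] bay [-86.97  12.94] underside -6.982192544462933 yaw rel 90.16135140684693 tilt [ 0. -0.] F [-0.66 -1.79 -4.07] Fbay [-0.86 -1.7 ] M [-0.42 -0.05  0.08] op 17.25969599976495
r 90.04062491788106 left 0.02534088559180776
0.0 0.0 |
```

Nominally shut; press on to the stop.

carry_out:
  commands:
    - [0, 0, 0.04, 0, 0, 0, 0]
    - [0, 0, 0.04, 0, 0, 0, 0]
    - [0, 0, 0.04, 0, 0, 0, 0]
    - [0, 0, 0, 0, 0, 0, 0]

```text
t: 26.52
tcp_pos: [546.2, 185.9, 116.8]
tool_rot: [[-0.123, 0.992, -0.002], [0.992, 0.123, -0.002], [-0.002, -0.002, -1.0]]
contact_force: [-3.5, -4.6, -0.6]
opening: 16.8
```

```bash
python3 arc.py
```

```text
t 26.525 tcp [546.22 185.93 116.84] bay [-83.74  12.93] underside -7.060680137603214 yaw rel 90.27937265924348 tilt [-0. -0.] F [-3.51 -4.62 -0.59] Fbay [-4.03 -4.18] M [-1.02  0.67  0.25] op 16.833696096571206
r 90.09479982396526 left -2.031089557583786
0.0 -0.08 |
```

carry_out:
  commands:
    - [0, 0, 0.04, 0, 0, 0, 0]
    - [0, 0, 0.04, 0, 0, 0, 0]
    - [0, 0, 0, 0, 0, 0, 0]
    - [0, 0, 0, 0, 0, 0, 0]

```text
t: 27.02
tcp_pos: [546.6, 185.9, 116.7]
tool_rot: [[-0.123, 0.992, -0.008], [0.992, 0.123, -0.004], [-0.003, -0.009, -1.0]]
contact_force: [-10.9, -6.5, 5.2]
opening: 17.2
```

```bash
python3 arc.py
```

```text
t 27.025 tcp [546.63 185.94 116.71] bay [-83.32  12.9 ] underside -7.193925009378276 yaw rel 90.23870003755168 tilt [-0.01 -0.  ] F [-10.91  -6.5    5.24] Fbay [-11.6   -5.16] M [-1.22  2.1   0.05] op 17.196828521484328
r 90.1390857633844 left -2.292917078215455
0.0 -0.09 |
```

The bar is at its stop: 11.6 N with no further motion. Ease, release, lift.

carry_out:
  commands:
    - [0, 0, -0.05, 0, 0, 0, 0]
    - [0, 0, 0, 0, 0, 0, 0]
    - [0.3, 0, 0, 0, 0, 0, 0]
    - [0.5, 0, 0, 0, 0, 0, 0]
    - [0.5, 0, 0, 0, 0, 0, 0]
    - [0.5, 0, 0, 0, 0, 0, 0]
    - [0.5, 0, 0, -0.2, 0, 0, 0]
    - [0.5, 0, 0, -0.5, 0, 0, 0]
    - [0.5, 0, 0, -0.8, 0, 0, 0]
    - [0.5, 0, 0, -0.8, 0, 0, 0]

```text
t: 28.28
tcp_pos: [548.3, 187.3, 210.3]
tool_rot: [[-0.124, 0.992, 0.0], [0.992, 0.124, 0.0], [0.0, 0.0, -1.0]]
contact_force: [0.8, 0.5, 0.7]
opening: 42.3
```

carry_out:
  commands:
    - [0.5, 0, -0.3, -0.8, 0, 0, 0]
    - [0.5, 0, -0.5, -0.8, 0, 0, 0]
    - [0.5, 0, -0.6, -0.6, 0, 0, 0]
    - [0.5, 0, -0.3, -0.3, 0, 0, 0]
    - [0.5, 0, 0, 0, 0, 0, 0]
    - [0.5, 0, 0, 0, 0, 0, 0]

```text
t: 29.02
tcp_pos: [481.0, 178.6, 308.0]
tool_rot: [[-0.123, 0.992, -0.001], [0.992, 0.123, -0.0], [-0.0, -0.001, -1.0]]
contact_force: [0.1, 0.2, -0.2]
opening: 42.5
```

```bash
python3 - <<'E'
from b import *
st()
w=cam('wrist');s=cam('scene');t=cam('top');import pickle;pickle.dump((w,s,t),open('w7.pkl','wb'))
cr=lambda c,x,y,W,H,k:cv2.resize(c['color'][y:y+H,x:x+W],None,fx=k,fy=k,interpolation=cv2.INTER_CUBIC)
S=cr(s,330,110,130,150,2);T=cr(t,170,130,150,125,2)
T=cv2.resize(T,(260,217));B=np.zeros((600,780,3),'uint8')
B[:400,:520]=w['color'][:,60:580];B[:300,520:]=S;B[300:517,520:]=T;cv2.imwrite('pics/c7.png',B)
print('knob shut exp',proj(w,np.r_[o0+Q@[-86.4,13],122]))
E
```

```text
t 29.025 tcp [481.02 178.6  307.99] bay [-149.34   13.37] underside 184.09112289207482 yaw rel 90.29326975777195 tilt [-0. -0.] F [ 0.12  0.16 -0.16] Fbay [0.14 0.15] M [-0.01 -0.04  0.03] op 42.51793339513325
knob shut exp [316.35 243.54]
```

View pics/c7.png

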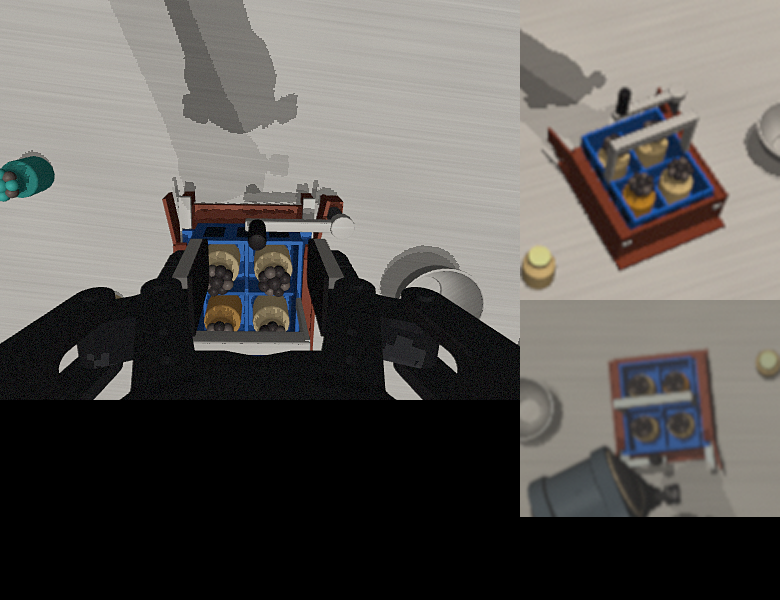

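The bar lies across the mouth from the pivot cap (342,228) past the knob (258,240), and all four bottles are upright in the crate. One last numeric check of the bar angle and crate x.

```bash
python3 - <<'E'
from b import *;import pickle
w,s,t=pickle.load(open('w7.pkl','rb'))
f=lambda u,v,z:Q.T@(ray(w,u,v,z)[:2]-o0)-[1.6,1.0]
hsv=cv2.cvtColor(w['color'],cv2.COLOR_BGR2HSV).astype(int)
for u in (335,345,355,365,375):
  v=np.flatnonzero((hsv[212:240,u,1]<45)&(hsv[212:240,u,2]>130))+212
  if len(v): print('bar',u,v.min(),v.max(),f(u,v.min(),78),f(u,v.max()+1,78))
hs=cv2.cvtColor(t['color'],cv2.COLOR_BGR2HSV).astype(int)
ft=lambda u,v,z:Q.T@(ray(t,u,v,z)[:2]-o0)-[1.6,1.0]
m=np.zeros((400,640),bool);m[180:197,220:275]=1;m&=(hs[...,1]<60)&(hs[...,2]>120)
p=np.argwhere(m)[:,::-1].astype(np.float32);r=cv2.minAreaRect(p);print(r,ft(*r[0],155))
st()
E
```

```text
bar 335 222 231 [-94.04  31.39] [-82.85  31.59]
bar 345 222 231 [-94.1   41.89] [-82.92  42.18]
bar 355 222 231 [-94.16  52.39] [-82.98  52.77]
bar 365 222 231 [-94.22  62.9 ] [-83.04  63.35]
bar 375 212 231 [-105.29   72.87] [-83.11  73.94]
((244.0, 188.0), (16.0, 48.0), 90.0) [-2.92  4.31]
t 29.175 tcp [480.99 178.66 307.76] bay [-149.37   13.44] underside 183.85821045773994 yaw rel 90.29547665265976 tilt [-0. -0.] F [-0.26  1.01 -0.03] Fbay [-0.14  1.04] M [-0.01 -0.    0.07] op 42.63647770447143
```

```bash
python3 -c "
from h import *
print(bot.finish_job())"
```

```text
the job is handed in; nothing more can be done
None
```

The crate is in the bay against the rear stop with the retaining bar shut, and I handed the job in at about 29 s of the 72 s limit.

**What I did:** I lifted the crate by its handle, carried it to the bay and slid it in along the slots. It met the rear stop at an 11 N push, well under the limits. I then gripped the knob, swung the bar along its arc until it stopped moving at about 12 N, released it and backed off.

**Last checks:**
- **Crate:** after release it measured x ≈ 1.3–1.5 mm in the bay's frame, against 2 mm when fully home. That is within the roughly 2 mm calibration. I did not get a second good measurement after shutting the bar.
- **Bar:** it lies centred at x ≈ −88.5 mm (the pivot is at −88) and within about 0.3° of shut. While I was pressing, the tool position read about 2° past nominal, which I put down to pad and arm give at the stop.
- **Bottles:** all four stand upright in the crate in the last pictures.
- **Bystanders:** in the last pictures the empty bottle and the bowl stand where they were. The spray bottle was outside those crops, but nothing went near it.
- **Discarded:** a final top-view reading of the handle (−2.9, 4.3 mm) came from a colour mask contaminated by other pixels, so I disregarded it.

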